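# Close and lock the shielded test box

### The job

Close the hinged lid of the shielded test box and lock it with its quarter-turn wing fastener: feel for the slot with the wing until its tongue drops through the receptacle, press it fully down, turn it a quarter turn clockwise and let it rise into its locked detent, so that the lid stays down flush by itself. Leave the tray, the dispenser bottle and the screwdriver where they are, and let go of everything at the end.

Things in the scene. Friction and masses are not known exactly. Their poses are not given: they have to be found in the camera images.
- case: Shielded test box, fixed to the bench: grey open-topped metal box 250 (x) x 270 (y) x 110 mm high, walls 6 mm. Origin at the centre of its underside; x points from the front wall (connectors, robot's side) to the hinge wall, z up. The lid lies inside the walls; its hinge axis runs along the case's y at case x = +113, z = 106 mm.
- lid (a joint): Lid hinge angle (rad): 0 = shut and locked, lid top flush with the rim, 110 mm above the bench; positive = open, free front edge up (starts 0.5 to 0.85). The stiff hinge (0.4 N m friction) holds the lid where it is put. A hard stop at -0.036 lets it be pressed 6 mm below flush, measured at the wing.
- plungers (a joint): Two steel spring plungers (12 mm in diameter) left and right in the box, under the lid, as far from the hinge as the wing: travel (m), 0 = fully up, -0.012 = lid flush. They meet the lid at lid angle 0.073 and push it up with 5 N in all at first, 11 N at flush, 14 N at the stop: an unlocked lid rises again, most of the way, when let go.
- lid_edge (a point): Point on the lid's outer (upper) face, mid-width, 215 mm from the hinge axis, 14 mm from the free edge; x points along the lid to the hinge, z out of the outer face. The lid is a flat aluminium plate 226 x 250 x 8 mm, bare but for the wing and two 2 mm high strips 100 mm either side of the middle.
- wing_grip (a point): Centre of the black wing (turn-handle) of the fastener, captive in the lid: a bar 70 mm long (its x), 12 mm thick (its y), 30 mm high (its z, out of the lid), on a steel boss 44 mm in diameter, 6 mm high. The point lies half-way up the bar, 21 mm above the lid's outer face, on the turning axis, mid-width, 165 mm from the hinge axis.
- wing (a joint): Angle of the wing (rad), growing clockwise seen from above; 0 = the bar square to the hinge; range -0.9 to 2.4, light friction, starts -0.5 to 0.5. Under the lid its stud carries a cross tongue 26 x 5 x 5 mm, parallel to the bar, underside 37 mm below the lid's outer face. The tongue passes the slot only when in line with it to within about 0.12 rad.
- receptacle (a point): Centre of the slotted receptacle's top, 82 mm above the bench under the wing's axis (the axes shown are the box's). It floats: its slot sits unseen anywhere from wing angle -0.45 to 0.45, to be found by touch. Out of line, the tongue lands on it with the lid 9 mm above flush (at the wing; lid angle 0.055) and stops; in line it drops through (half in line it may wedge: lift, turn a little, retry).
- detent (a point): Locked notch under the receptacle (74 mm up, on the wing's axis). Pressed 3 mm or more below flush (at the wing), the wing turns out of the slot, clockwise only, to an end stop a quarter turn (1.57 rad) past the slot. Eased there, the springs lift the tongue 3 mm into the notch: lid at 0. Eased short of it, the lid hangs at -0.018; press and turn on.
- tray: Bystander: open stainless tray 150 x 210 x 30 mm, origin at the centre of its underside.
- dispenser: Bystander: upright clear dispenser bottle, 60 mm in diameter, 140 mm tall, origin at the centre of its underside.
- driver: Bystander: screwdriver lying on the bench, along its own x.

How it is judged:
By the outcome, as a careful person would: the job done as asked, in the order asked, and still so for the second after the job is handed in, with the robot touching nothing.
It also fails if it takes over 61 s, if anything falls off the work surface, if the arm or the gripper's body presses on something with over 40 N, if the wrist force passes 120 N, or if a joint passes its speed limit or range.

### The arm

A 7-joint arm with a two-finger parallel gripper is mounted at the origin on the work surface. World frame = base frame: x ahead of the robot, y to its left, z up, the work surface at z = 0. Lengths are in m, angles in rad, forces in N, time in s.
With the tool pointing down it reaches from about 0.4 to 0.85 m from the base axis. Payload 6.9 kg.
Tool frame: the origin (TCP) lies midway between the tips of the shut fingers; the grasp point (between the pads) lies behind it (ctrl.pinch_z is the z of the grasp point in the tool frame, in m); z points along the fingers, y is the line along which they close (so a half turn about z gives the same grasp; the last joint's range is limited). The gripper opens to 85 mm and grips with 20 to 120 N. Pads are 22 mm wide; open, the fingers measure 114 mm over their backs; the gripper's body (76 mm by 85 mm) begins 54 mm behind the grasp point. The pads swing forward as they close: fully open they stand 13 mm farther back than shut.
Start: joints at [-1.012, 0.507, -0.238, 1.5, 0.126, 1.149, -0.155], TCP at [0.273, 0.562, 0.231] pointing down, gripper open.
Joint ranges: [-3.08, 3.08], [-0.24, 2.05], [-1.43, 1.35], [0, 2.5], [-1.52, 4.66], [0.17, 1.96], [-2.89, 2.89]. Speed limits (rad/s): [2.39, 2.39, 3.14, 3.14, 3.14, 3.14, 3.14].

### API

Orientations are given as a unit quaternion [w, x, y, z].
In Python, from station import ctrl, get_state, vision, ticket, models gives the robot as it stands. Calls block until the motion is done:
- ctrl.movep(position, orientation): joint-space move of the TCP to a pose.
- ctrl.movel(position, frame=None, max_speed=0.15): straight line of the TCP; frame=None keeps the orientation; max_speed is the mean speed in m/s.
- ctrl.set_joints(angles): joint-space move.
- ctrl.ungrasp() and ctrl.close_gripper(force=None): open the fingers fully, or close them until they stop; force is the grip in N (None keeps the last).
- ctrl.pause(seconds).
- ctrl.ik(position, orientation): joint angles nearest the present ones, or None.
- get_state(): the state.
- vision.grab_frame(name): name is "side" or "top"; returns (picture, depth): 400x640x3 uint8, blue, green, red; 400x640 float32, m along the optical axis (not along the pixel's ray), 0 where there is no reading.
- vision.camera_info(name): a dict with "mtx" (3x3 intrinsics, pixels), "R" (3x3) and "t" (3): a world point X has camera coordinates R X + t. Camera axes: x right, y down, z forward; pixel columns grow to the right and rows downward; lengths in m; the calibration is good to about 2 mm. A picture is of the moment at which its call begins. camera_info takes no time and is no camera call.
A pose or a line that the arm cannot do raises ctrl.Unreachable and nothing moves.
- ticket.close_job(): hands the job in; it is judged then, once.
Trained networks look in the newest picture that a camera, given by its name, has taken for a name from the list of things; names that differ only in an ending like _2 or _b are one class to them, and where a whole thing is asked for, a point or a joint stands for the part that bears it (a point fixed in the world has none). Each returns a list of dicts, best first, with "p" (0 to 1); they miss things now and then, are a little off and sometimes report something else, mostly with a low value. They report only what shows in the picture. A call takes as long as a camera call.
- models.recognise(camera, target): "point" ([column, row] in pixels, amid what is visible of it).
- models.masks_of(camera, target): "mask" (400x640 bool, what is visible of it) and "point" ([column, row] in pixels, amid what is visible of it).
The state is a dict: "time": time; "qpos": joint angles; "qd": joint speeds; "tau": joint torques, N m; "tcp_pos": TCP position; "eef_rot": TCP orientation; "contact_force": force on the tool from outside, world axes, zero at the start; "wrist_torque": the same for the moment, N m; "width": finger opening in m; "gripper_force": force on a finger pad.
Only numpy, scipy, OpenCV 4.12 (cv2) and the standard library are available. Lean on these libraries where they do the work, as an engineer would, in place of code of your own. Each camera call takes 0.05 s, during which the arm holds its last target. There are 200 camera calls.

## Working session

There is one attempt and no reset: what is moved stays moved. The work goes in short steps, each a Python script; the robot and the scene stay as the last script left them, time stands still between calls to the robot, and variables do not carry over. Pictures are saved under pics/ and viewed, at most 10 in all, crops included, and the job is handed in when it is done.

```bash
ls; mkdir -p pics; cat > h.py <<'E'
import numpy as np, cv2
from station import ctrl, get_state, vision, ticket, models
def px2w(cam,uv,d):
    c=vision.camera_info(cam);K=np.array(c["mtx"]);R=np.array(c["R"]);t=np.array(c["t"])
    p=np.linalg.inv(K)@np.array([uv[0],uv[1],1.])*d
    return R.T@(p-t)
def cloud(cam,depth,mask):
    c=vision.camera_info(cam);K=np.array(c["mtx"]);R=np.array(c["R"]);t=np.array(c["t"])
    v,u=np.nonzero(mask&(depth>0));d=depth[v,u]
    p=np.linalg.inv(K)@np.vstack([u,v,np.ones_like(u)])*d
    return (R.T@(p-t[:,None])).T
E
python3 - <<'E'
from h import *
ims=[]
for c in("side","top"):
    im,d=vision.grab_frame(c);ims.append(im);cv2.imwrite(f"pics/{c}0.png",im)
    i=vision.camera_info(c);print(c,(-np.array(i["R"]).T@np.array(i["t"])).round(3),np.array(i["R"]).round(3).tolist())
    for n in("case","lid","lid_edge","wing_grip","wing","tray","dispenser","driver"):
        r=models.masks_of(c,n)[:2]
        for x in r:
            P=cloud(c,d,x["mask"]); print(n,round(x["p"],2),np.round(x["point"]),x["mask"].sum(),np.median(P,0).round(3) if len(P) else None, P.min(0).round(3),P.max(0).round(3))
        if n in("lid_edge","wing_grip"):
            for x in models.recognise(c,n)[:2]: print("  rec",n,x)
print(get_state(),ctrl.pinch_z)
E
```

```text
pics
side [0.29  1.436 1.005] [[-0.991, -0.135, -0.002], [-0.072, 0.537, -0.84], [0.114, -0.832, -0.542]]
case 0.6 [298. 208.] 6131 [0.526 0.045 0.066] [ 0.38  -0.386 -0.003] [0.697 0.171 0.281]
lid 0.69 [290. 171.] 1224 [0.546 0.042 0.224] [ 0.471 -0.384  0.001] [0.647 0.154 0.281]
lid 0.37 [307. 143.] 121 [ 0.565 -0.353  0.114] [ 0.535 -0.612  0.   ] [ 0.619 -0.335  0.145]
lid_edge 0.68 [294. 169.] 1208 [0.546 0.04  0.224] [ 0.473 -0.384  0.001] [0.647 0.154 0.282]
  rec lid_edge {'point': [291.2, 170.7], 'p': 0.63}
wing_grip 0.73 [296. 159.] 209 [0.536 0.027 0.246] [ 0.511 -0.004  0.202] [0.569 0.047 0.279]
  rec wing_grip {'point': [294.7, 158.4], 'p': 0.63}
wing 0.73 [296. 161.] 210 [0.537 0.027 0.245] [ 0.495 -0.453 -0.002] [0.651 0.047 0.279]
wing 0.28 [293. 168.] 1306 [0.548 0.038 0.219] [ 0.471 -0.657 -0.004] [0.651 0.154 0.282]
tray 0.8 [285. 326.] 3874 [0.494 0.507 0.006] [ 0.416  0.395 -0.004] [0.576 0.613 0.036]
dispenser 0.55 [307. 146.] 138 [ 0.563 -0.353  0.11 ] [ 0.493 -0.612  0.   ] [0.593 0.024 0.218]
dispenser 0.31 [282. 326.] 3852 [0.495 0.506 0.006] [ 0.416  0.3
[... 1370 characters left out ...]
pos': array([-1.01251304,  0.50750691, -0.23761253,  1.50020644,  0.12567925,
        1.14893235, -0.15478248]), 'qd': array([-0.00190495, -0.00088671, -0.00099985, -0.00128732, -0.00144564,
       -0.00022048,  0.00071896]), 'tau': array([-4.62573314e-05, -6.20373845e+01, -2.18518451e+00, -2.49964249e+01,
        1.38256027e-02,  2.59299304e-03,  1.88622204e-05]), 'tcp_pos': array([0.27341919, 0.56199051, 0.23126888]), 'eef_rot': array([-2.30306062e-05,  2.24464185e-01,  9.74482338e-01, -3.41298904e-05]), 'contact_force': array([-0.26573771,  0.31289697, -0.17428514]), 'wrist_torque': array([ 0.01854098, -0.06097722, -0.0083519 ]), 'gripper_force': 0.0, 'width': 0.08544603906423852} -0.0187
```

```bash
python3 - <<'E'
from h import *
a=cv2.imread("pics/top0.png")[100:290,220:420];b=cv2.imread("pics/side0.png")[110:300,200:400]
cv2.imwrite("pics/v1.png",np.hstack([cv2.resize(a,None,fx=2,fy=2.),cv2.resize(b,None,fx=2,fy=2.)])[:,:800])
im,d=vision.grab_frame("top")
m=models.masks_of("top","lid")[0]["mask"]
P=cloud("top",d,m)
rng=np.random.default_rng(0);best=0
for _ in range(500):
    s=P[rng.choice(len(P),3,False)];n=np.cross(s[1]-s[0],s[2]-s[0])
    if np.linalg.norm(n)<1e-6: continue
    n/=np.linalg.norm(n);k=abs((P-s[0])@n)<.003
    if k.sum()>best: best=k.sum();I=k
Q=P[I];c=Q.mean(0);n=np.linalg.svd(Q-c,full_matrices=False)[2][2];n*=np.sign(n[2])
print("plane n",n.round(4),"c",c.round(3),best,len(P),"open",np.arccos(n[2]))
# in-plane frame
y=np.cross([0,0,1],[-n[0],-n[1],0]); 
h=np.array([n[0],n[1],0]);h/=np.linalg.norm(h);print("normal horiz dir",h, "yaw",np.arctan2(-h[1],-h[0]))
r=cv2.minAreaRect(Q[:,:2].astype(np.float32));print("xy rect",r, cv2.boxPoints(r))
# rim: points at z .105-.115
A=cloud("top",d,np.ones_like(m)); k=(abs(A[:,2]-.11)<.006)&(A[:,0]>.3)&(A[:,0]<.75)&(abs(A[:,1]-.03)<.2);B=A[k]
r=cv2.minAreaRect(B[:,:2].astype(np.float32));print("rim",r,len(B),cv2.boxPoints(r))
W=cloud("top",d,models.masks_of("top","wing")[0]["mask"]);
hh=(W-c)@n;print("height pct",np.percentile(hh,[5,25,50,75,95]).round(3))
T=W[(hh>.030)&(hh<.042)];print("wing top mean",T.mean(0),len(T))
x=np.array([h[0],h[1],0]); # toward hinge? 
u=-np.cross(n,np.cross(n,np.array([1,0,0])));u/=np.linalg.norm(u);v=np.cross(n,u)
ab=np.c_[(T-c)@u,(T-c)@v];r=cv2.minAreaRect((ab*1000).astype(np.float32));print("wing rect(mm)",r)
cc=np.linalg.svd(ab-ab.mean(0))[2][0];print("major in (u,v)",cc,"u",u,"v",v)
E
```

```text
plane n [ 0.7341 -0.051   0.6771] c [0.548 0.023 0.205] 4023 4408 open 0.8269568677422734
normal horiz dir [ 0.99759597 -0.0692985   0.        ] yaw 3.0722385675555026
xy rect ((0.5556075572967529, 0.022326022386550903), (0.25007760524749756, 0.15905548632144928), 86.66089630126953) [[ 0.46893188 -0.09786838]
 [ 0.6277174  -0.10713262]
 [ 0.6422832   0.14252043]
 [ 0.48349774  0.15178466]]
rim ((0.5198573470115662, 0.02484440803527832), (0.27064740657806396, 0.2502378523349762), 86.08287811279297) 760 [[ 0.3857863  -0.10161586]
 [ 0.6354395  -0.11871047]
 [ 0.6539284   0.15130468]
 [ 0.40427518  0.16839929]]
height pct [0.004 0.007 0.019 0.035 0.037]
wing top mean [0.54454516 0.02346694 0.26030844] 77
wing rect(mm) ((-39.00815963745117, 4.212760925292969), (11.775547981262207, 63.61229705810547), 71.96414184570312)
major in (u,v) [-0.94858888  0.31651089] u [ 0.6790358   0.05513064 -0.7320321 ] v [6.93889390e-18 9.97176075e-01 7.50991040e-02]
```

View pics/v1.png

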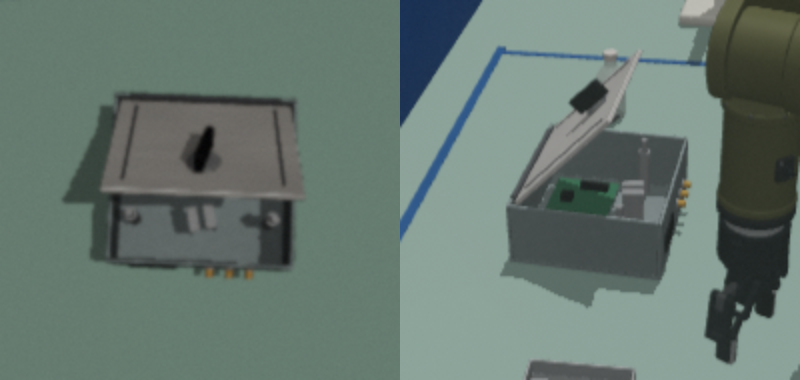

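```bash
cat >> h.py <<'E'
from scipy.spatial.transform import Rotation as Rot
YAW=-0.0685; e=np.array([np.cos(YAW),np.sin(YAW),0]); ly=np.array([-np.sin(YAW),np.cos(YAW),0]); Z=np.array([0,0,1.])
H=np.array([.520,.025,.106])+.113*e
def lid(th): return np.cos(th)*e-np.sin(th)*Z, np.sin(th)*e+np.cos(th)*Z
def pt(th,s,h=0,w=0):
    lx,n=lid(th); return H+(.004+h)*n-s*lx+w*ly
def ori(th,phi,sg):
    lx,n=lid(th); y=sg*(np.sin(phi)*lx+np.cos(phi)*ly); z=-n
    return Rot.from_matrix(np.c_[np.cross(y,z),y,z]).as_quat(scalar_first=True)
E
python3 - <<'E'
from h import *
for sg in(1,-1):
    for th,phi in((0,0),(.09,.22),(.05,-.5),(0,0),(0,.5),(-.03,1),(0,1.57),(-.03,2.05)):
        q=ctrl.ik(pt(th,.165,.0083),ori(th,phi,sg));print(sg,th,phi,None if q is None else np.round(q,2))
q=ori(0,0,1)
for w in(.05,-.05):
  for th in(.83,.5,.09): 
    j=ctrl.ik(pt(th,.212,0,w)+.011*e,q);print(w,th,None if j is None else np.round(j,2))
E
```

```text
1 0 0 [ 0.    0.41 -0.16  2.05  0.1   0.69  1.28]
1 0.09 0.22 [-0.02  0.43 -0.12  1.96  0.04  0.85  1.13]
1 0.05 -0.5 [ 0.1   0.43 -0.3   2.    0.15  0.79  1.72]
1 0 0 [ 0.    0.41 -0.16  2.05  0.1   0.69  1.28]
1 0 0.5 [-0.09  0.41 -0.04  2.06  0.02  0.68  0.86]
1 -0.03 1 [-0.17  0.4   0.07  2.09 -0.04  0.62  0.43]
1 0 1.57 [-0.25  0.41  0.19  2.06 -0.12  0.68 -0.05]
1 -0.03 2.05 [-0.32  0.42  0.28  2.09 -0.18  0.63 -0.46]
-1 0 0 [-0.45  0.45  0.48  2.06 -0.31  0.7  -1.41]
-1 0.09 0.22 [-0.48  0.49  0.56  1.96 -0.33  0.88 -1.6 ]
-1 0.05 -0.5 [-0.39  0.45  0.4   2.01 -0.25  0.79 -0.98]
-1 0 0 [-0.45  0.45  0.48  2.06 -0.31  0.7  -1.41]
-1 0 0.5 [-0.73  0.58  0.95  2.06 -0.65  0.83 -1.53]
-1 -0.03 1 [-0.82  0.67  1.15  2.1  -0.83  0.89 -1.83]
-1 0 1.57 [ 0.3   0.45 -0.58  2.05  0.36  0.74  2.56]
-1 -0.03 2.05 [ 0.19  0.42 -0.43  2.08  0.29  0.66  2.16]
0.05 0.83 [-0.11  0.3  -0.12  1.74  0.04  1.11  1.26]
0.05 0.5 [-0.12  0.29 -0.13  1.92  0.05  0.93  1.23]
0.05 0.09 [-0.11  0.36 -0.18  2.1   0.1   0.69  1.15]
-0.05 0.83 [-0.01  0.28  0.01  1.76 -0.    1.1   1.51]
-0.05 0.5 [ 0.    0.27 -0.01  1.95  0.    0.92  1.49]
-0.05 0.09 [ 0.06  0.34 -0.1   2.13  0.05  0.67  1.43]
```

sg=+1 gives ample range. Push the lid down, beside the wing, with closed fingers.

```bash
python3 - <<'E'
from h import *
q=ori(0,0,1); P=lambda th:pt(th,.212,0,.05)+.011*e
t0=get_state()["time"]
ctrl.close_gripper(30)
ctrl.movep(P(.83)+[0,0,.07],q); print("t",get_state()["time"]-t0,get_state()["tcp_pos"])
ctrl.movel(P(.83)+[0,0,.012])
for th in(.72,.6,.48,.36,.24,.16,.1):
    ctrl.movel(P(th),max_speed=.12); s=get_state(); print(th,s["contact_force"].round(1),round(s["time"],2))
ctrl.movel(P(.1)+[0,0,.12],max_speed=.25)
ctrl.ungrasp()
im,d=vision.grab_frame("top");cv2.imwrite("pics/top1.png",im)
A=cloud("top",d,np.ones(d.shape,bool))
L=A[(abs((A-H)@ly)<.11)&((A-H)@e<-.02)&((A-H)@e>-.215)&(A[:,2]<.15)&(A[:,2]>.105)]
x=-(L-H)@e;k=np.polyfit(x,L[:,2],1);r=L[:,2]-np.polyval(k,x);m=abs(r)<.004;k=np.polyfit(x[m],L[m,2],1);print("lid angle",np.arctan(k[0]),"z at hinge",k[1])
th=np.arctan(k[0]);lx,n=lid(th)
D=A-H;hh=D@n-.004;s=-D@lx;w=D@ly
T=(hh>.028)&(hh<.042)&(s>.1)&(s<.23)&(abs(w)<.06)
ab=np.c_[s[T],w[T]];print(T.sum(),"s,w",ab.mean(0),"h",hh[T].mean(),cv2.minAreaRect((ab*1000).astype(np.float32)))
v=np.linalg.svd(ab-ab.mean(0))[2][0];v*=np.sign(-v[0]);print("phi",np.arctan2(-v[1],-v[0]))
print(get_state()["time"])
cv2.imwrite("pics/v2.png",cv2.resize(im[100:290,220:420],None,fx=3,fy=3))
E
```

```text
t 2.75 [0.50724882 0.07706519 0.33495673]
0.72 [ 0.4 -0.8  0.2] 4.96
0.6 [ 0.1  0.4 -0. ] 5.32
0.48 [ 0.5 -0.   0.3] 5.67
0.36 [ 0.8  0.6 -0. ] 6.03
0.24 [ 0.1 -0.8  0.4] 6.39
0.16 [0.6 0.7 0. ] 6.68
0.1 [-0.3  0.7 -0.1] 6.94
lid angle 0.09789476822416629 z at hinge 0.11060495375174696
34 s,w [ 0.14345537 -0.00611986] h 0.036011136676176336 ((145.98794555664062, -4.554359436035156), (30.291715621948242, 11.125038146972656), 11.200594902038574)
phi -0.002820196623508685
8.4083
```

View pics/v2.png

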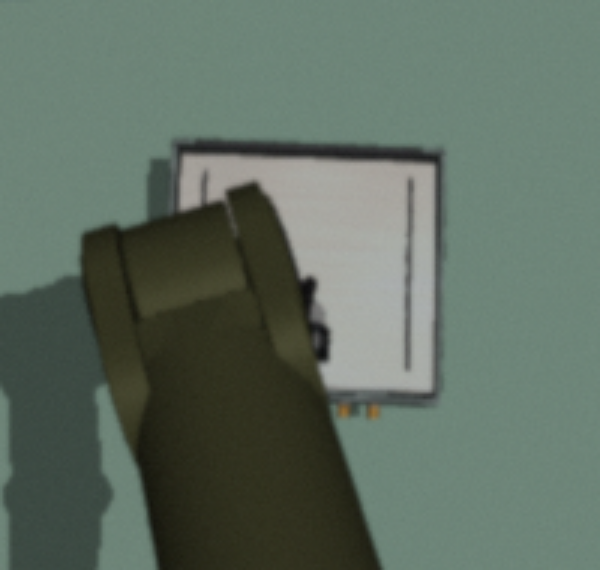

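```bash
cat >> h.py <<'E'
S=.165; HG=.0083
def go(th,phi,v=.05,up=0.): ctrl.movel(pt(th,S,HG+up),ori(th,phi,1),max_speed=v)
def rep(*a):
    s=get_state(); p=s["tcp_pos"]-H; a2=np.arctan2(p[2],-p@e)-np.arctan2(.004+HG,S)
    print(*a,"th",round(a2,4),"F",s["contact_force"].round(1),"M",s["wrist_torque"].round(2),"w",round(s["width"],4),"g",round(s["gripper_force"],1),"t",round(s["time"],2)); return a2,s
E
python3 - <<'E'
from h import *
ctrl.movep(pt(.098,S,.09),ori(.098,.21,1))
go(.098,.21,.12); rep("down")
ctrl.close_gripper(60); rep("grip")
go(.07,.21); rep("pre")
for phi in(.21,.36,.45,.06,-.1,-.25,-.4):
    go(.068,phi,.03)
    go(.035,phi,.03); a,s=rep("probe",phi)
    if a<.043 and s["contact_force"][2]<16: print("in?");break
    go(.068,phi,.05)
E
```

```text
down th 0.1033 F [0.8 0.7 1. ] M [-0.01 -0.14 -0.01] w 0.0854 g 0.0 t 9.65
grip th 0.0968 F [-1.6 -5.3  1.1] M [-1.06  0.19  0.11] w 0.0111 g 62.7 t 10.32
pre th 0.0698 F [-1.9 -5.7  1. ] M [-1.07  0.21  0.07] w 0.0108 g 63.0 t 10.57
probe 0.21 th 0.0498 F [-7.7 -6.3 30.2] M [-1.24  2.4  -0.01] w 0.011 g 67.2 t 11.15
probe 0.36 th 0.0522 F [-5.3 -2.8 30.4] M [-0.18  1.57  0.1 ] w 0.011 g 67.6 t 12.04
probe 0.45 th 0.0528 F [-8.7 -4.6 35.2] M [-0.79  2.24  0.02] w 0.0105 g 68.5 t 12.88
probe 0.06 th 0.0344 F [-1.2 -7.2  2.2] M [-1.42  0.08  0.21] w 0.0109 g 63.3 t 14.02
in?
```

```bash
python3 - <<'E'
from h import *
go(.015,.06,.03); rep("mid")
go(-.012,.06,.03); rep("m2")
a,s=rep()
if a<.0:
    go(-.029,.06,.03); a,s=rep("full")
    if a<-.02:
        for phi in(.3,.6,.9,1.2,1.45,1.55,1.6,1.65,1.7,1.75):
            go(-.029,phi,.05); a,s=rep(phi)
            if abs(s["wrist_torque"][2])>1.2: print("torque");break
E
```

```text
mid th 0.0146 F [-1.5 -8.   1.9] M [-1.38  0.04  0.19] w 0.0114 g 63.3 t 14.28
m2 th -0.01 F [-2.6 -7.6  7.6] M [-1.44  0.41  0.07] w 0.0108 g 64.2 t 14.57
th -0.01 F [-2.6 -7.6  7.6] M [-1.44  0.41  0.07] w 0.0108 g 64.2 t 14.57
full th -0.0261 F [-3.4 -7.   9.9] M [-1.49  0.55 -0.02] w 0.0108 g 64.7 t 14.82
0.3 th -0.0257 F [-3.4 -6.2 10.8] M [-1.29  0.62 -0.08] w 0.0109 g 64.6 t 15.22
0.6 th -0.0251 F [-2.7 -4.8 10.9] M [-1.13  0.53 -0.04] w 0.0109 g 64.7 t 15.67
0.9 th -0.0242 F [-2.1 -3.2  9.9] M [-0.9   0.37 -0.06] w 0.0108 g 64.7 t 16.12
1.2 th -0.0234 F [-0.8 -3.9 10.1] M [-0.72  0.14 -0.07] w 0.0105 g 64.6 t 16.57
1.45 th -0.0227 F [ 1.1 -2.5 10. ] M [-0.69  0.22  0.09] w 0.0106 g 64.7 t 16.97
1.55 th -0.0222 F [ 2.5 -2.9 10.2] M [-0.76  0.39  0.39] w 0.0111 g 65.2 t 17.22
1.6 th -0.022 F [ 2.3 -2.7 10.2] M [-0.79  0.44  0.57] w 0.0104 g 66.6 t 17.47
1.65 th -0.0219 F [ 3.  -3.6 10.6] M [-0.76  0.44  0.85] w 0.0106 g 69.4 t 17.72
1.7 th -0.0218 F [ 3.4 -3.8  9.4] M [-0.82  0.46  1.21] w 0.0108 g 74.3 t 17.97
torque
```

```bash
python3 - <<'E'
from h import *
go(-.03,1.62,.05); rep("press")
for th in(-.018,-.009,-.002,.004,.010):
    go(th,1.62,.03); rep("ease",th)
E
```

```text
press th -0.0221 F [ 2.8 -3.1 12.2] M [-0.75  0.62  0.76] w 0.0113 g 67.9 t 18.22
ease -0.018 th -0.0095 F [ 1.3 -1.7 16.6] M [-0.73  0.74  0.54] w 0.0109 g 66.3 t 18.47
ease -0.009 th 0.0005 F [ 0.4 -2.4 17. ] M [-0.41  0.7   0.53] w 0.0107 g 66.7 t 18.72
ease -0.002 th 0.0028 F [ 4.1 -2.6  5.4] M [-0.61 -0.33  0.63] w 0.011 g 64.7 t 18.97
ease 0.004 th 0.0034 F [ 7.3 -3.7 -6.9] M [-0.63 -1.24  0.58] w 0.0111 g 62.7 t 19.22
ease 0.01 th 0.0043 F [  7.8  -2.9 -17.2] M [-0.6  -2.04  0.57] w 0.0108 g 61.3 t 19.47
```

```bash
python3 - <<'E'
from h import *
go(.001,1.55,.03); rep("neutral")
ctrl.ungrasp(); go(0,1.55,.1,.12)
s=get_state();ctrl.movep([.30,.40,.33],s["eef_rot"]); 
im,d=vision.grab_frame("top")
A=cloud("top",d,np.ones(d.shape,bool));D=A-H;x=-D@e;w=D@ly
m=(abs(w)<.115)&(x>.02)&(x<.205)&(abs(A[:,2]-.11)<.008)&~((abs(w)<.045)&(x>.1))
k=np.polyfit(x[m],A[m,2],1);print("angle",k[0],"z hinge",k[1],"z@wing",np.polyval(k,.165))
T=(A[:,2]>.135)&(A[:,2]<.155)&(abs(w)<.06)&(x>.1)&(x<.23);ab=np.c_[x[T],w[T]]*1000
print(T.sum(),cv2.minAreaRect(ab.astype(np.float32)),"z",np.median(A[T,2]))
im2,_=vision.grab_frame("side")
cv2.imwrite("pics/v3.png",np.hstack([cv2.resize(im[100:290,220:420],None,fx=2,fy=2),cv2.resize(im2[110:300,200:400],None,fx=2,fy=2)]))
for c,n in(("top","tray"),("top","dispenser"),("top","driver")):
    r=models.masks_of(c,n); P=cloud(c,d,r[0]["mask"]) if r else None; print(n,None if P is None else np.median(P,0).round(3))
rep()
E
```

```text
neutral th 0.0027 F [ 6.6 -1.9 -1.7] M [-0.57 -1.01  0.27] w 0.0109 g 63.1 t 19.72
angle 0.0016455604041485609 z hinge 0.11061354122365419 z@wing 0.1108850586903387
107 ((164.84840393066406, 0.9170074462890625), (66.997802734375, 11.742593765258789), 87.76192474365234) z 0.14637278201902762
tray [0.49  0.513 0.006]
dispenser [ 0.556 -0.348  0.092]
driver [ 0.279 -0.483  0.022]
th 0.4852 F [ 0.3 -0.1 -0.3] M [-0.   -0.06  0.03] w 0.0849 g 0.0 t 23.57
```

View pics/v3.png

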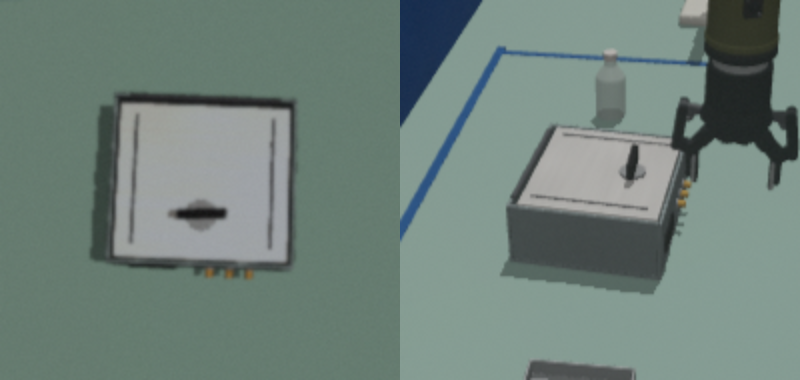

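The lid is flush (fitted angle about 0.002, and it stays there unheld). The wing lies across the box at (200, 213) in the left half of the picture. The gripper is clear, and the tray, bottle and screwdriver have not moved.

```bash
python3 -c "
from station import ticket
print(ticket.close_job())"
```

```text
the job is handed in; nothing more can be done
None
```

The lid is shut flush and holds by itself, with the wing turned a quarter turn into its locked detent; the robot has let go, the tray, bottle and screwdriver have not moved, and the job was handed in at about 24 s.

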